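Change the portion on a wafer-filling dosing unit and test it

ROBOT

A 6-joint arm with a two-finger parallel gripper is mounted at the origin on the work surface. World frame = base frame: x ahead of the robot, y to its left, z up, the work surface at z = 0. Lengths are in mm, angles in degrees, forces in N, time in s.
With the tool pointing down it reaches from about 250 to 775 mm from the base axis. Payload 8.9 kg.
Tool frame: the origin (TCP) lies on the front face of the gripper's body, between the roots of the fingers; the fingertips stand 73 mm ahead of it and the grasp point (between the pads) lies 54 mm ahead of it; z points along the fingers, y is the direction in which the jaws open and shut (so a half turn about z gives the same grasp; the last joint's range is limited). The gripper opens to 85 mm and grips with 20 to 120 N. Pads are 22 mm wide; open, the fingers measure 114 mm over their backs; the gripper's body (76 mm by 85 mm) begins 54 mm behind the grasp point. The pads swing forward as they close: fully open they stand 13 mm farther back than shut.
Start: joints at [-81.893, 16.656, -8.789, 64.555, 0, 82.019], TCP at [145.492, -504.436, 303.905] pointing down, gripper open.
Joint ranges: [-144.48, 144.48], [-52.06, 99.96], [-74.48, 78.29], [-112.23, 115.85], [-86.99, 84.42], [-180, 180]. Speed limits (degrees/s): [127.2, 127.2, 159.86, 180, 180, 180].

INTERFACE

Orientations are given as [roll, pitch, yaw] about the fixed x, y, z axes, in that order (R = Rz(yaw) Ry(pitch) Rx(roll)).
In Python, from station import ctrl gives the robot as it stands.
- The arm moves only by the shell command python3 -m handwheel 'ROWS' [FORCE]. ROWS is JSON, one flat list of numbers, 7 for each row, row after row: the shift along the tool's x, y, z in m, then the turn, a rotation vector about the tool's x, y, z in degrees, then the closure, from 0 (fully open) to 1 (shut). A call has 1 to 20 rows; each row shifts and turns the pose as measured when the row begins, along the tool's axes as they then stand; what a row does not reach is not made up. A row lasts 1/12 s, in which the tool goes at most 41.7 mm and 7.16 degrees, less where a joint would pass 70% of its speed; a pose out of reach is approached as far as the arm can. A call is refused whole if a number of a shift passes 0.0417 or a number of a turn 7.16, either way. A call with a gripper value outside its range is refused whole. The fingers move at their own pace and stop on an object; FORCE is the grip in N (left out, the last holds). Time passes only in rows, so rows that do not move let the fingers close. It gives the time, the measured TCP pose, the force and the opening at its end, in the units of the state.
- ctrl.get_state(): the state, without advancing time (a new reading comes with each control period).
- ctrl.grab_frame(name): name is "scene" or "side" or "wrist"; returns the picture (480x640x3 uint8, red, green, blue); there is no depth.
- ctrl.get_calibration(name): a dict with "K" (3x3 intrinsics, pixels), "D" ([k1, k2, p1, p2, k3] as OpenCV has them; the pictures are not rectified), "eye" and "orientation" of the camera in the world. Camera axes: x right, y up, looking along -z (the intrinsics and any distortion apply to the point x, -y, -z); pixel columns grow to the right and rows downward; lengths in mm; the calibration is good to about 2 mm. A picture is of the moment at which its call begins: read the wrist's pose just before it. get_calibration takes no time and is no camera call; for the wrist camera it gives the pose at the moment of the call.
- ctrl.job_done(): hands the job in, once; it reports no verdict.
The state is a dict: "time": time; "q": joint angles; "joint_vel": joint speeds; "joint_efforts": joint torques, N m; "position": TCP position; "orientation": TCP orientation; "wrist_force": force on the tool from outside, world axes, zero at the start; "moment": the same for the moment, N m; "finger_gap": opening from 0.0 (shut) to 1.0 (fully open).
Only numpy, scipy, OpenCV 4.12 (cv2) and the standard library are available. Lean on these libraries where they do the work, as an engineer would, in place of code of your own. Each camera call takes 0.05 s, during which the arm holds its last target.

TASK

Change the dosing unit over to the green portion: pull its black sprung selector knob up out of its rest slot, turn it to the green mark and let it snap fully home in the notch there, which you may have to feel for because the marks are only approximate. Do not force the knob against its notches or its stop. Then, with the knob home, press the blue dose button fully down as a test and let it come back; leave the jar, the cup and the red scraper where they are.

Things in the scene. Friction and masses are not known exactly. Their poses are not given: they have to be found in the camera images.
- machine: fixed stainless dosing unit, 260 mm (its x) by 360 mm (its y), flat deck 100 mm above the table; origin under its centre at table height, z up. Seen from above the knob's axis is at x -20, y +80 mm, the blue button at x -50, y -100 mm; at x +85, y 0 stands a capped pipe stub, 64 mm diameter, 47 mm above the deck
- indexer: fixed aluminium collar on the deck under the knob, 84 mm diameter, 34 mm high; origin on the knob's axis at deck height. Hidden inside: a wide rest slot and, near each mark, one notch 8.6 mm wide and 8 mm deep, flat lands between. A knob tooth (7 mm wide, 22 to 33 mm off axis) drops into a notch only within about 0.03 rad of its middle
- knob: black selector knob; its vertical axis is the origin's z, the origin at deck height when home. A bar grip 50 mm long (knob's x) by 20 mm wide (knob's y) by 34 mm tall stands on a disc 60 mm in diameter; home, the disc's top is 42 mm and the bar's top 76 mm above the deck. Knob's x runs along the white pointer. Its tooth stands 30 N against notches, lands and stop
- knob_grip (a point): centre of the knob's bar grip, on the axis, 59 mm above the deck when home (17 mm under the bar's top)
- pointer (a point): point straight out along the white pointer, 58 mm from the knob's axis, over the circle on which the marks lie
- green_mark: green disc on the deck, 22 mm diameter, 3 mm thick, 58 mm from the knob's axis, 1.08 rad left or right of the rest direction (green and yellow swap): the wanted portion. The true notches lie up to 0.28 rad (16 degrees) to either side of their marks, both turned by the same hidden angle, new each time: it must be felt
- yellow_mark: yellow disc like the green one, on the other side: the portion not wanted
- pull (a joint): how far the knob is pulled up, m: 0 home (rest slot or notch), about 0.008 with its tooth on a land, 0.014 at the upper stop; 0.010 to 0.012 clears the lands. A spring draws it down, 8 N at 0 to 13 N at 0.014. With the tooth on a land, the land carries the spring; over a notch, the hand that holds the knob carries it
- selector (a joint): angle of the knob, rad, about vertical, positive anticlockwise from above; 0 with the pointer along the machine's +x (the middle of the rest slot, where it starts within 0.05). The marks are at +1.08 and -1.08, the knob turns to 1.55 either way.
- dose_top (a point): centre of the top of the blue dose button, 28 mm diameter, 22 mm above the deck when out
- dose (a joint): how far the dose button is pressed, m: 0 out, 0.006 fully down; sprung, about 5 N fully down
- scraper: loose red plastic scraper blade 50 x 90 x 6 mm lying on the deck, origin under its centre (bystander)
- jar: loose amber glass jar with a steel lid, 72 mm diameter, 110 mm tall, standing on the table to the machine's left, origin under its centre (bystander)
- cup: loose steel cup, 84 mm diameter, 85 mm tall, standing on the table to the machine's right, origin under its centre (bystander)

How it is judged (in metres and radians):
On the way, in this order (a step that is already met when the one before it is completed fails the run):
1. the knob is pulled up out of its rest slot (value of joint pull above 0.0075 m), for 0.1 s.
2. the knob has snapped home in the notch at the green mark (value of joint pull below 0.002 m and horizontal distance between pointer and green_mark below 0.025 m), for 0.3 s.
3. the dose button is pressed fully down (value of joint dose above 0.0045 m), for 0.05 s.
At the end, for the whole second after the job is handed in: the knob is home (pulled less than 2 mm) with its pointer within 25 mm of the green mark, the dose button is out again (less than 1.5 mm down), and the jar, the cup and the scraper are within 20 mm of where they stood (all of step 2 and value of joint dose below 0.0015 m and distance of each of jar, cup, scraper from where it was at the start of the episode below 0.02 m); the robot touches nothing.
It fails at once if the knob is forced against its notches, lands or upper stop with more than 30 N (contact force between knob and indexer above 30 N).
It fails at once if the dose button is pressed while the knob is not home (value of joint dose above 0.003 m and value of joint pull above 0.004 m).
It fails at once if the jar, the cup or the scraper is pushed away by more than 30 mm (distance of any of jar, cup, scraper from where it was at the start of the episode above 0.03 m).
It also fails if it takes over 48 s, if anything falls off the work surface, if the arm or the gripper's body presses on something with over 40 N, if the wrist force passes 120 N, or if a joint passes its speed limit or range.

## Working session

There is one attempt and no reset: what is moved stays moved. The work goes in short steps, Python scripts to look and compute and a shell command to move; the robot and the scene stay as the last step left them, time stands still between calls to the robot, and variables do not carry over. Pictures are saved under pics/ and viewed, and the job is handed in when it is done.

```bash
ls; mkdir -p pics; python3 - <<'E'
from station import ctrl
import cv2
s=ctrl.get_state();print(s)
for n in("scene","side","wrist"):
    c=ctrl.get_calibration(n);print(n,c)
    cv2.imwrite(f"pics/{n}0.png",ctrl.grab_frame(n)[:,:,::-1])
E
```

```text
pics
{'time': 0.0, 'q': array([-8.18923396e+01,  1.66875152e+01, -8.83049386e+00,  6.45552203e+01,
       -1.46002997e-03,  8.20190113e+01]), 'joint_vel': array([-0.09520933, -0.11120101, -0.10936794,  0.05785548,  0.03174027,
       -0.10561094]), 'joint_efforts': array([ 2.68877184e-04, -5.37150979e+01,  3.31367505e+01,  1.60934322e-02,
       -1.30906556e-04, -6.67414390e-08]), 'position': array([ 145.44151004, -504.09408006,  303.34881095]), 'orientation': array([-1.79927277e+02, -8.72159287e-03,  1.60886445e+01]), 'wrist_force': array([-0.28317477, -0.33971369, -0.42646504]), 'moment': array([-0.00854249, -0.01196319, -0.0086067 ]), 'finger_gap': 1.0023500067008337}
scene {'K': array([[624.5616655 ,   0.        , 317.91433589],
       [  0.        , 624.5616655 , 233.99859058],
       [  0.        ,   0.        ,   1.        ]]), 'D': array([-0.08921393,  0.        ,  0.        ,  0.        ,  0.        ]), 'eye': array([1310.76467891,  424.9091368 , 1011.09918429]), 'orientation': array([ 42.03099954,  -0.63739053, 118.87976924])}
side {'K': array([[539.79979125,   0.        , 328.58431433],
       [  0.        , 539.79979125, 233.06018488],
       [  0.        ,   0.        ,   1.        ]]), 'D': array([-0.04349445,  0.        ,  0.        ,  0.        ,  0.        ]), 'eye': array([  419.31526944, -1007.69419455,   893.85748195]), 'orientation': array([ 54.17785497,  -0.16042126, -10.23216748])}
wrist {'K': array([[331.38975307,   0.        , 322.64062133],
       [  0.        , 331.38975307, 231.37219767],
       [  0.        ,   0.        ,   1.        ]]), 'D': array([-0.02112088,  0.        ,  0.        ,  0.        ,  0.        ]), 'eye': array([ 212.13137516, -484.7215845 ,  374.00886178]), 'orientation': array([-15.88567759,   0.09104336, -73.9026531 ])}
```

View pics/scene0.png

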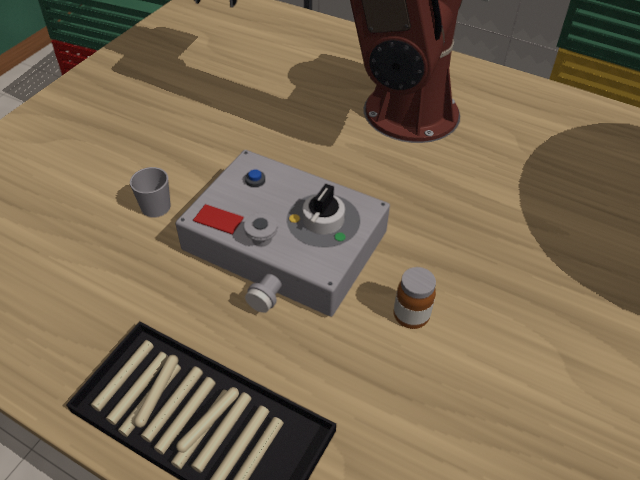

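View pics/side0.png

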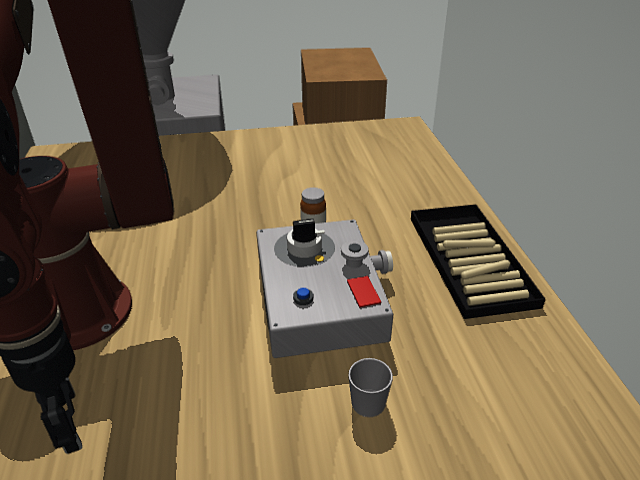

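View pics/wrist0.png

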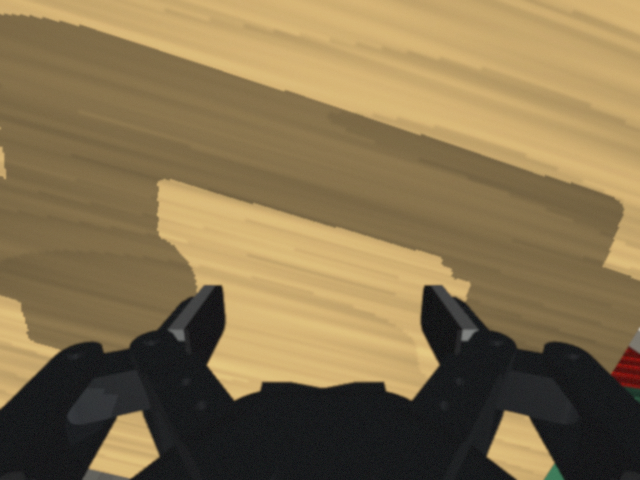

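Scene: machine at centre, blue button near (256,176), knob (324,205), green mark (340,237) on the jar side, yellow (294,218), jar (415,300), cup (152,192). I'll enlarge for corners.

```bash
python3 - <<'E'
import cv2
a=cv2.imread("pics/scene0.png")[140:310,170:395];cv2.imwrite("pics/scene0c.png",cv2.resize(a,None,fx=3.5,fy=3.5,interpolation=cv2.INTER_CUBIC))
a=cv2.imread("pics/side0.png")[210:360,250:400];cv2.imwrite("pics/side0c.png",cv2.resize(a,None,fx=4,fy=4,interpolation=cv2.INTER_CUBIC))
E
```

```text
(no output)
```

View pics/scene0c.png

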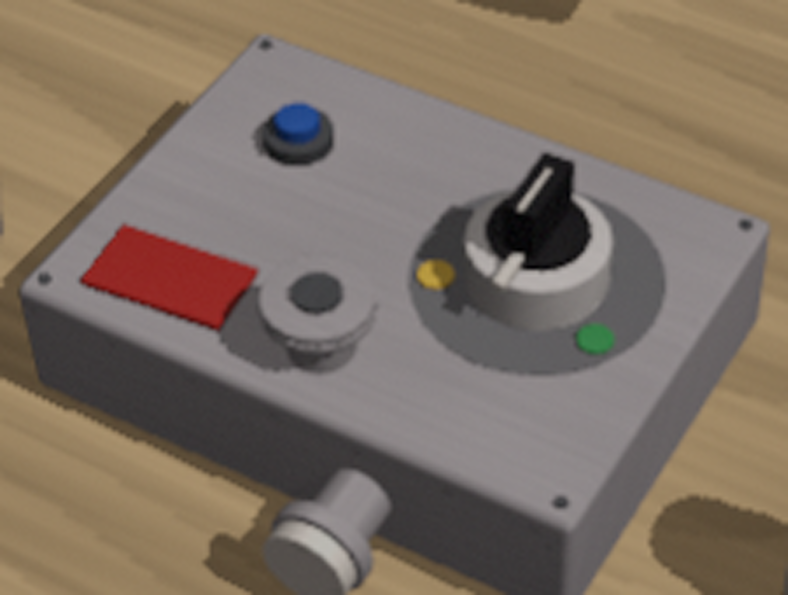

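View pics/side0c.png

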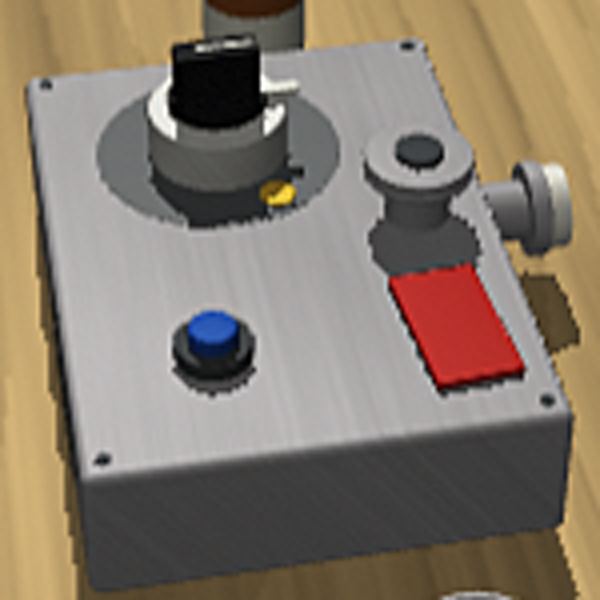

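```bash
cat > h.py <<'E'
import numpy as np, cv2
from scipy.spatial.transform import Rotation as Ro
from scipy.optimize import least_squares
F=np.diag([1.,-1,-1])
def proj(c,P):
    R=Ro.from_euler('xyz',c['orientation'],degrees=True).as_matrix()
    p=(np.atleast_2d(P)-c['eye'])@R@F
    return cv2.projectPoints(p,np.zeros(3),np.zeros(3),c['K'],c['D'])[0].reshape(-1,2)
def ray(c,uv,z):
    R=Ro.from_euler('xyz',c['orientation'],degrees=True).as_matrix()
    u=cv2.undistortPoints(np.array([[uv]],float),c['K'],c['D'])[0,0]
    d=R@F@np.array([*u,1]); return c['eye']+d*(z-c['eye'][2])/d[2]
def m2w(m,P):
    P=np.atleast_2d(P).astype(float);a=m[2];R=np.array([[np.cos(a),-np.sin(a)],[np.sin(a),np.cos(a)]])
    return np.c_[P[:,:2]@R.T+m[:2],P[:,2]]
E
python3 - <<'E'
from station import ctrl
from h import *
S=ctrl.get_calibration("scene");D=ctrl.get_calibration("side")
cs=np.array([[265,45],[745,225],[561,502],[44,279],[298,122],[316,292],[595,338],[435,274]])
us=(cs+.5)/3.5-.5+[170,140]
cd=np.array([[102,460],[45,85],[407,46],[548,401],[214,327],[420,152],[278,192]])
ud=(cd+.5)/4-.5+[250,210]
def pts(p):
    a,b=p
    g=1.08;c,s=58*np.cos(g),58*np.sin(g)
    return np.array([[-a,-b,100],[-a,b,100],[a,b,100],[a,-b,100],[-50,-100,122],[85,0,147],[-20+c,80+s,103],[-20+c,80-s,103]])
def res(p,which=3):
    W=m2w(p[:3],pts(p[3:5])); r=[]
    if which&1:r.append((proj(S,W)-us).ravel())
    if which&2:r.append((proj(D,W[[0,1,2,3,4,5,7]])-ud).ravel())
    return np.concatenate(r)
for w in(1,2,3):
    f=least_squares(res,[500,0,0,118,168],args=(w,),loss='soft_l1');print(w,f.x,np.round(f.fun,1).tolist())
m=f.x
print("knob",m2w(m,[[-20,80,100]]),"btn",m2w(m,[[-50,-100,122]]),"yaw",np.degrees(m[2]))
np.save("m.npy",m)
E
```

```text
1 [ 5.67695701e+02 -5.29865203e+01  1.10056480e-02  1.16858397e+02
  1.67118879e+02] [0.0, 0.2, -0.1, 0.2, 0.1, 0.4, 0.1, 0.2, -0.6, -1.5, 0.2, -0.4, -0.0, 0.1, 0.2, 0.0]
2 [569.0898228  -53.19411448   6.29274938 117.34475577 166.75411984] [0.2, 0.2, 0.1, 0.2, 0.2, 0.3, 0.0, 0.1, -0.3, -0.3, -0.1, -1.0, -0.1, 0.3]
3 [ 5.68424303e+02 -5.28930731e+01  1.10491263e-02  1.17078097e+02
  1.67021909e+02] [-0.0, 0.4, -0.2, 0.4, -0.2, 0.7, -0.1, 0.5, -0.7, -1.3, 0.0, -0.1, -0.2, 0.4, 0.0, 0.3, 0.1, 0.3, -0.2, 0.1, -0.3, 0.2, -0.3, 0.1, -0.5, -0.4, -0.4, -1.0, -0.4, 0.2]
knob [[547.54161135  26.88106555 100.        ]] btn [[ 519.53224486 -153.43941412  122.        ]] yaw 0.6330683071109846
```

Fit is consistent across both cameras (<1.5 px): knob axis ≈ (547.5, 26.9), button ≈ (519.5, −153.4), machine yaw 0.63°. Move over the knob, then turn the tool to yaw 180.

```bash
python3 -m handwheel '[0.0314,-0.0235,0,0,0,0,0, 0.0314,-0.0235,0,0,0,0,0, 0.0314,-0.0235,0,0,0,0,0, 0.0314,-0.0235,0,0,0,0,0, 0.0314,-0.0235,0,0,0,0,0, 0.0314,-0.0235,0,0,0,0,0, 0.0314,-0.0235,0,0,0,0,0, 0.0314,-0.0235,0,0,0,0,0, 0.0314,-0.0235,0,0,0,0,0, 0.0314,-0.0235,0,0,0,0,0, 0.0314,-0.0235,0,0,0,0,0, 0.0314,-0.0235,0,0,0,0,0, 0.0314,-0.0235,0,0,0,0,0, 0.0314,-0.0235,0,0,0,0,0, 0.0314,-0.0235,0,0,0,0,0]'
```

```text
time: 1.4
position: [510.9, -18.9, 300.9]
orientation: [180.0, 0.0, 15.4]
wrist_force: [1.0, -1.3, 0.5]
finger_gap: 1.001
```

```bash
python3 -m handwheel '[0,0,0,0,0,-7.1,0, 0,0,0,0,0,-7.1,0, 0,0,0,0,0,-7.1,0, 0,0,0,0,0,-7.1,0, 0,0,0,0,0,-7.1,0, 0,0,0,0,0,-7.1,0, 0,0,0,0,0,-7.1,0, 0,0,0,0,0,-7.1,0, 0,0,0,0,0,-7.1,0, 0,0,0,0,0,-7.1,0, 0,0,0,0,0,-7.1,0, 0,0,0,0,0,-7.1,0, 0,0,0,0,0,-7.1,0, 0,0,0,0,0,-7.1,0, 0,0,0,0,0,-7.1,0, 0,0,0,0,0,-7.1,0, 0,0,0,0,0,-7.1,0, 0,0,0,0,0,-7.1,0, 0,0,0,0,0,-7.1,0, 0,0,0,0,0,-7.1,0]'; python3 -c "
from station import ctrl
s=ctrl.get_state();print(s['time'],s['q'],s['position'],s['orientation'],s['wrist_force'])"
```

```text
time: 3.07
position: [512.5, -8.7, 294.8]
orientation: [-180.0, -0.6, 158.7]
wrist_force: [0.5, 0.2, -0.2]
finger_gap: 1.001
3.0667 [ -9.19681508  16.03373281 -11.05052658  63.52765873   0.09257429
  12.10916545] [512.49546259  -8.71611219 294.83741284] [-179.96214442   -0.617722    158.69332105] [ 0.5133621   0.20297157 -0.19176734]
```

```bash
python3 -m handwheel '[0,0,0,0,0,-7.1,0, 0,0,0,0,0,-7.1,0, 0,0,0,0,0,-7.1,0, -0.0175,0.018,0,0,0,-0.6,0, -0.0175,0.018,0,0,0.6,0,0, 0,0,0,0,0,0,0, 0,0,0,0,0,0,0]'; python3 - <<'E'
from station import ctrl
import cv2
s=ctrl.get_state();print(s['time'],s['q'],s['position'],s['orientation'],s['wrist_force'])
cv2.imwrite("pics/w1.png",ctrl.grab_frame("wrist")[:,:,::-1])
E
```

```text
time: 3.65
position: [546.9, 28.6, 293.0]
orientation: [179.8, -1.4, -178.7]
wrist_force: [-0.0, 0.5, -0.4]
finger_gap: 1.002
3.65 [-4.68176148e+00  2.04717016e+01 -5.01116645e+00  6.59508960e+01
  6.55846524e-02 -6.00533407e+00] [546.90018744  28.64466637 292.96780122] [ 179.78474293   -1.41903268 -178.6745823 ] [-0.02429927  0.52971588 -0.42899667]
```

View pics/w1.png

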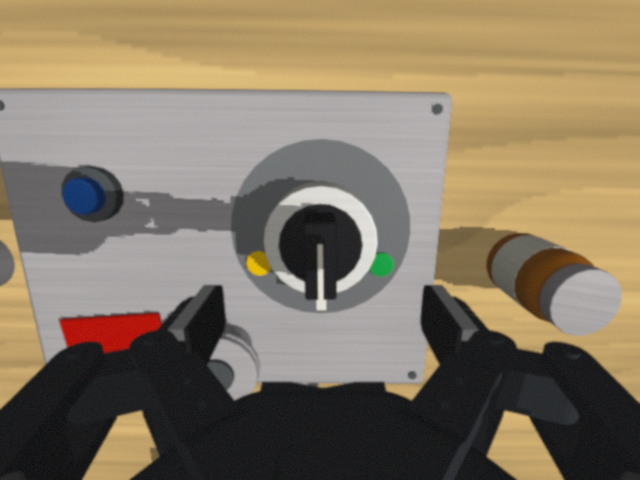

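```bash
python3 - <<'E'
import cv2
a=cv2.imread("pics/w1.png")[170:330,230:420];cv2.imwrite("pics/w1c.png",cv2.resize(a,None,fx=4,fy=3.75,interpolation=cv2.INTER_CUBIC))
E
```

```text
(no output)
```

View pics/w1c.png

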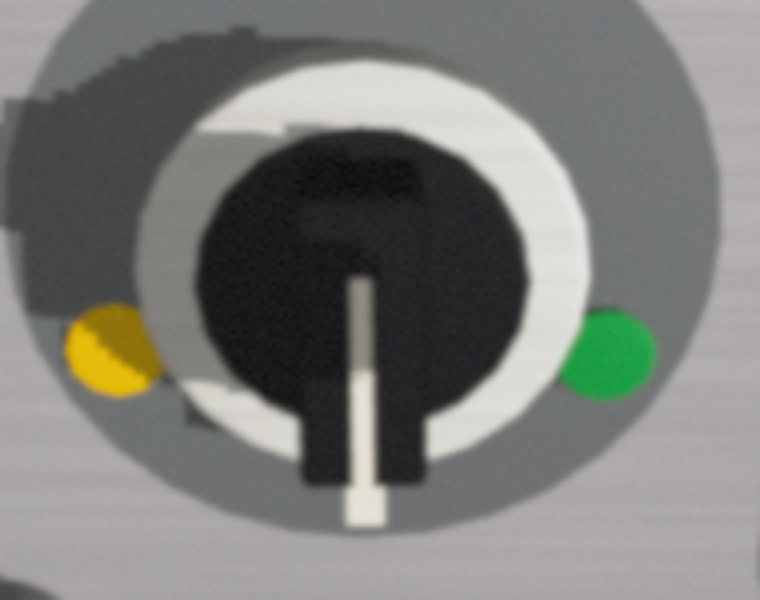

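```bash
python3 - <<'E'
from station import ctrl
from h import *
C=ctrl.get_calibration("wrist");print(C['eye'],C['orientation'])
m=np.load("m.npy")
def w(x,y,z):return ray(C,(x/4+230-.4,y/3.75+170-.4),z)
a=w(360,278,176);b=w(363,485,176);print(a,b,np.degrees(np.arctan2(*(b-a)[1::-1])))
for n,v in dict(disc=(363,278,142),collar=(363,267,134),y=(113,350,103),g=(607,354,103)).items():print(n,w(*v))
c,s=58*np.cos(1.08),58*np.sin(1.08)
print(m2w(m,[[-20+c,80+s,103],[-20+c,80-s,103],[-20,80,0]]))
E
```

```text
[479.14767353  26.98154956 365.20691747] [-14.45932964  -0.24939779  91.31170666]
[535.54284412  27.28593508 176.        ] [571.38609565  28.49015896 176.        ] 1.924239571306497
disc [545.66553052  27.86725105 142.        ]
collar [545.82988284  27.85202264 134.        ]
y [575.19869471 -23.9738751  103.        ]
g [573.9350997   79.61377057 103.        ]
[[574.31179723  78.33354021 103.        ]
 [575.44217836 -23.96732047 103.        ]
 [547.54161135  26.88106555   0.        ]]
```

```bash
python3 -m handwheel '[0,-0.0006,0.020,0,-1.0,-0.3,0, 0,-0.0006,0.020,0,-0.4,-0.2,0, 0,0,0.015,0,0,0,0, 0,0,0.010,0,0,0,0, 0,0,0,0,0,0,0, 0,0,0,0,0,0,0]'; python3 - <<'E'
from station import ctrl
s=ctrl.get_state();print(s['time'],s['position'],s['orientation'],s['wrist_force'],s['moment'])
E
```

```text
time: 4.2
position: [543.5, 24.9, 226.0]
orientation: [179.8, 0.1, -178.3]
wrist_force: [0.1, -0.4, 0.5]
finger_gap: 1.003
4.2 [543.51178001  24.90202068 225.99838505] [ 1.79817099e+02  5.18600483e-02 -1.78342785e+02] [ 0.10799156 -0.39780614  0.52255282] [0.00311495 0.00644758 0.00345162]
```

```bash
python3 -m handwheel '[-0.0035,0.0024,0.0055,0,0,0,0, 0,0,0,0,0,0,0, 0,0,0,0,0,0,0]'; python3 - <<'E'
from station import ctrl
s=ctrl.get_state();print(s['time'],s['position'],s['orientation'],s['wrist_force'],s['joint_vel'])
E
```

```text
time: 4.45
position: [547.5, 26.9, 221.8]
orientation: [179.8, 0.2, -178.4]
wrist_force: [-0.3, 0.2, -0.9]
finger_gap: 0.998
4.45 [547.49296859  26.85829175 221.83022006] [ 1.79834791e+02  1.60323879e-01 -1.78413699e+02] [-0.30448899  0.235294   -0.86756706] [ 0.02868141  0.22901473  0.27712879 -0.18817287  0.14019002  0.1375075 ]
```

```bash
python3 -m handwheel '[0,0,0,0,0,0,1, 0,0,0,0,0,0,1, 0,0,0,0,0,0,1, 0,0,0,0,0,0,1, 0,0,0,0,0,0,1, 0,0,0,0,0,0,1, 0,0,0,0,0,0,1, 0,0,0,0,0,0,1, 0,0,0,0,0,0,1, 0,0,0,0,0,0,1]' 60; python3 - <<'E'
from station import ctrl
import cv2
s=ctrl.get_state();print(s['time'],s['position'],s['orientation'],s['wrist_force'],s['moment'],s['finger_gap'])
cv2.imwrite("pics/w2.png",ctrl.grab_frame("wrist")[:,:,::-1])
E
```

```text
time: 5.28
position: [548.5, 27.0, 223.7]
orientation: [179.9, 0.3, -178.4]
wrist_force: [-0.8, -0.4, 0.5]
finger_gap: 0.223
5.2833 [548.48060682  27.0069409  223.66865781] [ 179.85492474    0.32858495 -178.37881807] [-0.8279436  -0.35245296  0.49812733] [0.00071515 0.02979178 0.03441905] 0.22348931903700775
```

View pics/w2.png

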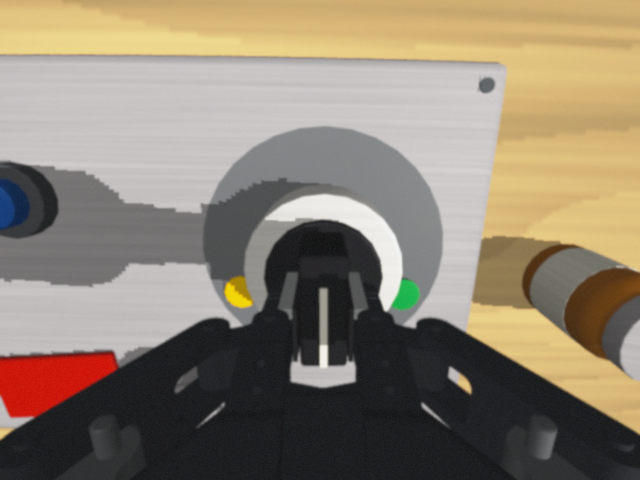

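Gripped on the bar (opening ≈19 mm). Pull up gently.

```bash
python3 -m handwheel '[0,0,-0.003,0,0,0,1, 0,0,-0.003,0,0,0,1]'; python3 -m handwheel '[0,0,-0.002,0,0,0,1, 0,0,-0.001,0,0,0,1]'
```

```text
time: 5.5
position: [548.3, 27.0, 228.4]
orientation: [179.8, 0.3, -178.4]
wrist_force: [3.6, -0.3, -10.9]
finger_gap: 0.22
time: 5.67
position: [548.4, 27.0, 230.9]
orientation: [179.8, 0.2, -178.4]
wrist_force: [3.7, 0.3, -12.5]
finger_gap: 0.22
```

```bash
python3 -m handwheel '[0,0,-0.002,0,0,0,1, 0,0,-0.001,0,0,0,1]'; python3 -m handwheel '[0,0,-0.001,0,0,0,1, 0,0,0,0,0,0,1]'
```

```text
time: 5.83
position: [548.4, 26.9, 233.4]
orientation: [179.8, 0.2, -178.4]
wrist_force: [3.9, -0.3, -12.8]
finger_gap: 0.22
time: 6.0
position: [548.5, 27.0, 234.3]
orientation: [179.8, 0.2, -178.4]
wrist_force: [4.2, 0.7, -13.3]
finger_gap: 0.218
```

```bash
python3 -m handwheel '[0,0,0,0,0,-5,1, 0,0,0,0,0,-5,1]'; python3 - <<'E'
from station import ctrl
s=ctrl.get_state();print(s['position'],s['orientation'],s['wrist_force'],s['moment'])
E
```

```text
time: 6.17
position: [548.5, 27.1, 234.0]
orientation: [179.8, 0.2, -168.2]
wrist_force: [5.0, 0.8, -12.6]
finger_gap: 0.221
[548.47199115  27.12371734 234.03407584] [ 179.81697501    0.1943733  -168.2456606 ] [  5.00293345   0.82621271 -12.55048002] [ 0.07923289 -1.09849126 -0.05878513]
```

```bash
python3 -m handwheel '[0,0,-0.0001,0,0,-6,1, 0,0,-0.0001,0,0,-6,1, 0,0,-0.0001,0,0,-6,1]'; python3 -m handwheel '[0,0,-0.0001,0,0,-6,1, 0,0,-0.0001,0,0,-5,1]';  python3 - <<'E'
from station import ctrl
import cv2
s=ctrl.get_state();print(s['position'],s['orientation'],s['wrist_force'],s['moment'])
cv2.imwrite("pics/s3.png",cv2.resize(ctrl.grab_frame("scene")[140:310,170:395,::-1],None,fx=3.5,fy=3.5,interpolation=cv2.INTER_CUBIC))
E
```

```text
time: 6.42
position: [548.4, 27.5, 233.9]
orientation: [179.8, 0.3, -149.4]
wrist_force: [4.1, 0.4, -12.7]
finger_gap: 0.225
time: 6.58
position: [548.2, 27.7, 233.9]
orientation: [179.8, 0.3, -137.8]
wrist_force: [4.3, -0.2, -13.0]
finger_gap: 0.22
[548.24621703  27.66870718 233.87396834] [ 179.84699269    0.28745996 -137.79005089] [  4.3032327   -0.22278997 -12.97349893] [ 0.04889383 -1.12907856 -0.06309872]
```

View pics/s3.png

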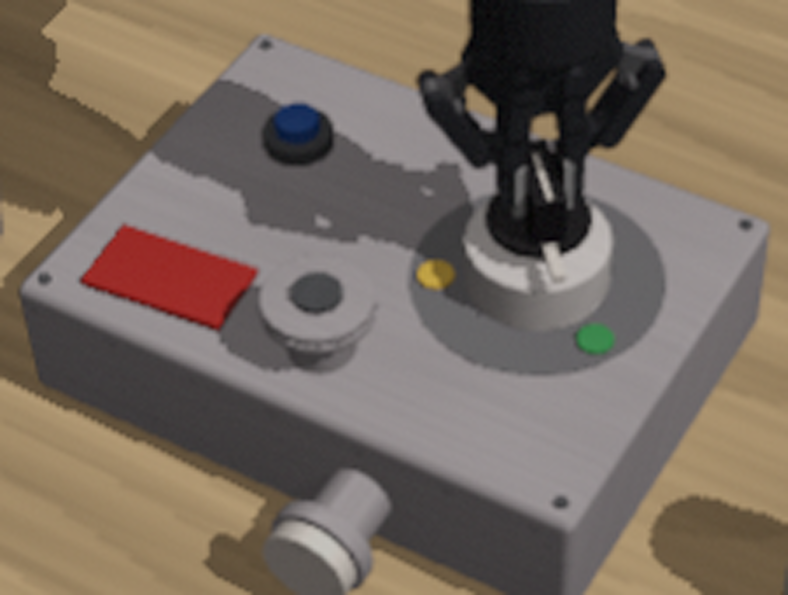

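Knob turned to ≈41.6° and follows the tool, pointer a bit short of green. Lower onto the land softly.

```bash
python3 -m handwheel '[0,0,0.001,0,0,0,1]';python3 -m handwheel '[0,0,0.001,0,0,0,1]'
```

```text
time: 6.72
position: [548.2, 27.7, 232.9]
orientation: [179.8, 0.3, -137.6]
wrist_force: [3.0, -0.4, -12.9]
finger_gap: 0.217
time: 6.8
position: [548.2, 27.7, 231.8]
orientation: [179.9, 0.3, -137.7]
wrist_force: [5.9, 0.0, -11.4]
finger_gap: 0.224
```

```bash
python3 -m handwheel '[0,0,0.0006,0,0,0,1]';python3 -m handwheel '[0,0,0.0005,0,0,0,1]'
```

```text
time: 6.88
position: [548.2, 27.6, 231.4]
orientation: [179.9, 0.3, -137.8]
wrist_force: [0.4, -0.0, -1.8]
finger_gap: 0.221
time: 6.97
position: [548.2, 27.6, 231.5]
orientation: [179.9, 0.3, -137.9]
wrist_force: [0.5, 0.2, -2.3]
finger_gap: 0.218
```

```bash
cat > chk.py <<'E'
import sys
from station import ctrl
s=ctrl.get_state();o=s['orientation'][2]%360-180.63
print(round(s['time'],2),"sel",round(o,2),"z",round(s['position'][2],2),"F",s['wrist_force'].round(1),"Mz",s['moment'][2].round(2))
sys.exit(0 if -6<s['wrist_force'][2]<8 else 1)
E
python3 -m handwheel '[0,0,0.0002,0,0,-1.5,1]'>/dev/null && python3 chk.py && python3 -m handwheel '[0,0,0.0002,0,0,-1.5,1]'>/dev/null && python3 chk.py && python3 -m handwheel '[0,0,0.0002,0,0,-1.5,1]' >/dev/null&& python3 chk.py && python3 -m handwheel '[0,0,0.0002,0,0,-1.5,1]' >/dev/null&& python3 chk.py && python3 -m handwheel '[0,0,0.0002,0,0,-1.5,1]' >/dev/null&& python3 chk.py
```

```text
7.05 sel 42.87 z 231.58 F [ 3.5  0.7 -8.3] Mz -0.13
```

```bash
python3 -m handwheel '[0,0,0.0004,0,0,0,1]'>/dev/null; python3 chk.py; python3 -m handwheel '[0,0,0.0004,0,0,-1.5,1]'>/dev/null ; python3 chk.py
```

```text
7.13 sel 42.94 z 231.5 F [-0.1 -0.7 -4.1] Mz 0.02
7.22 sel 44.4 z 231.47 F [ 0.9  0.3 -1.7] Mz -0.18
```

```bash
sed -i "s/^sys.exit.*/sys.exit(0 if s['position'][2]>231.15 and -9<s['wrist_force'][2]<8 else 1)/" chk.py
python3 -m handwheel '[0,0,0.0004,0,0,-1.5,1]'>/dev/null && python3 chk.py && python3 -m handwheel '[0,0,0.0004,0,0,-1.5,1]'>/dev/null && python3 chk.py && python3 -m handwheel '[0,0,0.0004,0,0,-1.5,1]' >/dev/null&& python3 chk.py && python3 -m handwheel '[0,0,0.0004,0,0,-1.5,1]' >/dev/null&& python3 chk.py && python3 -m handwheel '[0,0,0.0004,0,0,-1.5,1]' >/dev/null&& python3 chk.py
```

```text
7.3 sel 45.95 z 231.48 F [-0.4  0.1 -1.7] Mz -0.18
7.38 sel 47.49 z 231.45 F [ 1.   0.2 -3.1] Mz -0.1
7.47 sel 49.04 z 231.47 F [ 0.8  0.1 -2.8] Mz -0.09
7.55 sel 50.59 z 231.46 F [ 1.3  0.3 -2.5] Mz -0.12
7.63 sel 52.14 z 231.46 F [ 1.3 -0.7 -2.1] Mz -0.08
```

```bash

python3 -m handwheel '[0,0,0.0004,0,0,-1.5,1]'>/dev/null && python3 chk.py && python3 -m handwheel '[0,0,0.0004,0,0,-1.5,1]'>/dev/null && python3 chk.py && python3 -m handwheel '[0,0,0.0004,0,0,-1.5,1]' >/dev/null&& python3 chk.py && python3 -m handwheel '[0,0,0.0004,0,0,-1.5,1]' >/dev/null&& python3 chk.py && python3 -m handwheel '[0,0,0.0004,0,0,-1.5,1]' >/dev/null&& python3 chk.py&& python3 -m handwheel '[0,0,0.0004,0,0,-1.5,1]' >/dev/null&& python3 chk.py&& python3 -m handwheel '[0,0,0.0004,0,0,-1.5,1]' >/dev/null&& python3 chk.py&& python3 -m handwheel '[0,0,0.0004,0,0,-1.5,1]' >/dev/null&& python3 chk.py
```

```text
7.72 sel 53.69 z 231.44 F [ 0.6  0.9 -2.7] Mz -0.12
7.8 sel 55.23 z 231.44 F [ 0.8 -0.7 -4.1] Mz -0.14
7.88 sel 56.78 z 231.42 F [ 1.   0.3 -3. ] Mz -0.11
7.97 sel 58.33 z 231.41 F [ 1.   0.5 -2.8] Mz -0.14
8.05 sel 59.88 z 231.37 F [ 1.   0.5 -3. ] Mz -0.16
8.13 sel 61.43 z 231.34 F [ 1.2  0.3 -2.2] Mz -0.12
8.22 sel 62.97 z 231.32 F [ 0.2 -0.2 -3.6] Mz -0.17
8.3 sel 64.52 z 231.25 F [ 1.   0.6 -4.1] Mz -0.16
```

```bash
sed -i "s/231.15/230.9/" chk.py
python3 -m handwheel '[0,0,0.0003,0,0,-1.5,1]'>/dev/null && python3 chk.py && python3 -m handwheel '[0,0,0.0003,0,0,-1.5,1]'>/dev/null && python3 chk.py && python3 -m handwheel '[0,0,0.0003,0,0,-1.5,1]' >/dev/null&& python3 chk.py && python3 -m handwheel '[0,0,0.0003,0,0,-1.5,1]' >/dev/null&& python3 chk.py && python3 -m handwheel '[0,0,0.0003,0,0,-1.5,1]' >/dev/null&& python3 chk.py&& python3 -m handwheel '[0,0,0.0003,0,0,-1.5,1]' >/dev/null&& python3 chk.py
```

```text
8.38 sel 66.07 z 231.19 F [ 0.7 -0.2 -5.4] Mz -0.14
8.47 sel 67.62 z 231.02 F [  2.9   1.3 -10.6] Mz -0.07
```

```bash
python3 -m handwheel '[0,0,0.0005,0,0,0,1]'>/dev/null ; python3 chk.py ; python3 -m handwheel '[0,0,0.0005,0,0,0,1]'>/dev/null ; python3 chk.py
```

```text
8.55 sel 67.68 z 230.34 F [  3.3   0.3 -10.6] Mz 0.06
8.63 sel 67.64 z 229.58 F [ 3.8  0.1 -9.5] Mz 0.08
```

Dropping into the notch at ≈67.6° (z past land level, hand carrying the spring). Lower on home.

```bash
python3 -m handwheel '[0,0,0.0010,0,0,0,1]'>/dev/null ; python3 chk.py ; python3 -m handwheel '[0,0,0.0015,0,0,0,1]'>/dev/null ; python3 chk.py;  python3 -m handwheel '[0,0,0.0015,0,0,0,1]'>/dev/null ; python3 chk.py
```

```text
8.72 sel 67.6 z 228.41 F [ 1.9  0.2 -9.2] Mz 0.16
8.8 sel 67.56 z 226.79 F [ 2.5  0.6 -7.7] Mz 0.14
8.88 sel 67.54 z 225.22 F [ 1.9  0.2 -6.9] Mz 0.19
```

```bash
python3 -m handwheel '[0,0,0.0010,0,0,0,1]'>/dev/null ; python3 chk.py ; python3 -m handwheel '[0,0,0.0005,0,0,0,1]'>/dev/null ; python3 chk.py; python3 -m handwheel '[0,0,0.0003,0,0,0,1]'>/dev/null ; python3 chk.py
```

```text
8.97 sel 67.53 z 224.13 F [ 1.7 -0.4 -7. ] Mz 0.24
9.05 sel 67.52 z 223.7 F [ 0.6 -0.3  0.9] Mz 0.23
9.13 sel 67.52 z 223.68 F [-0.2  0.   0.3] Mz 0.23
```

Seated at z 223.7 with no force. Release.

```bash
python3 -m handwheel '[0,0,0,0,0,0,0, 0,0,0,0,0,0,0, 0,0,0,0,0,0,0, 0,0,0,0,0,0,0, 0,0,0,0,0,0,0, 0,0,0,0,0,0,0, 0,0,-0.02,0,0,0,0, 0,0,-0.03,0,0,0,0, 0,0,-0.03,0,0,0,0, 0,0,0,0,0,0,0]'; python3 - <<'E'
from station import ctrl
import cv2
cv2.imwrite("pics/s4.png",cv2.resize(ctrl.grab_frame("scene")[140:310,170:395,::-1],None,fx=3.5,fy=3.5,interpolation=cv2.INTER_CUBIC))
cv2.imwrite("pics/w4.png",ctrl.grab_frame("wrist")[:,:,::-1])
E
```

```text
time: 9.97
position: [545.4, 27.4, 307.0]
orientation: [-179.9, 0.4, -111.9]
wrist_force: [0.8, 0.4, 0.0]
finger_gap: 1.001
```

View pics/s4.png

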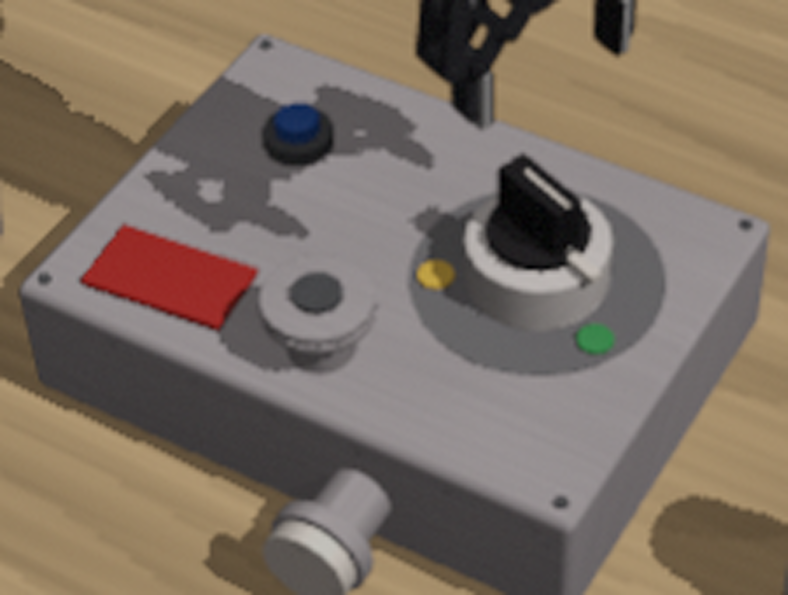

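View pics/w4.png

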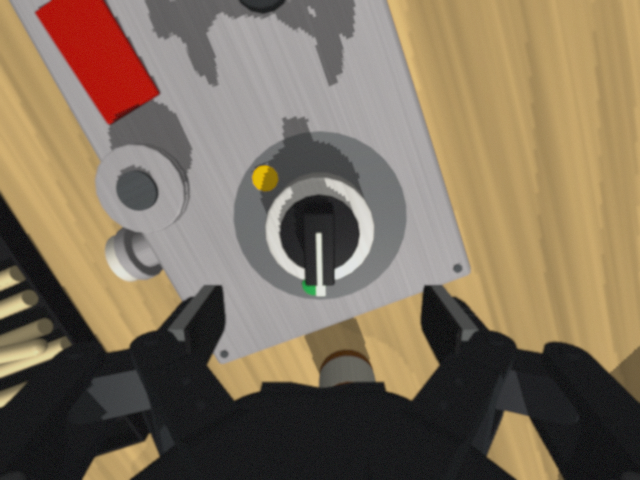

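Knob is home, pointer overlapping the green mark in both views (≈5° past centre). Now to the button with shut fingers.

```bash
python3 -m handwheel '[0.0355,-0.0087,0,0,0,0,1, 0.0355,-0.0087,0,0,0,0,1, 0.0355,-0.0087,0,0,0,0,1, 0.0355,-0.0087,0,0,0,0,1, 0.0355,-0.0087,0,0,0,0,1, 0,0,0,0,0,0,1, 0,0,0,0,0,0,1]' 60; python3 - <<'E'
from station import ctrl
import cv2
s=ctrl.get_state();print(s['position'],s['orientation'])
cv2.imwrite("pics/w5.png",ctrl.grab_frame("wrist")[:,:,::-1])
E
```

```text
time: 10.65
position: [514.6, -158.6, 292.9]
orientation: [179.2, 0.3, -111.7]
wrist_force: [0.0, 0.7, 0.4]
finger_gap: 0.01
[ 514.58793277 -158.56624627  292.92883373] [ 179.23084191    0.33911129 -111.65785995]
```

View pics/w5.png

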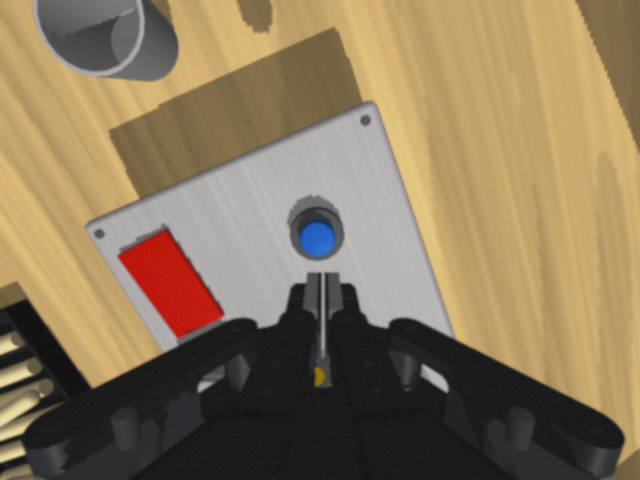

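```bash
python3 - <<'E'
from station import ctrl
from h import *
C=ctrl.get_calibration("wrist");print(ray(C,(317,239),122))
E
python3 -m handwheel '[-0.0066,-0.0026,0.03,0.8,0,0,1, 0,0,0.03,0,0,0,1, 0,0,0.02,0,0,0,1, 0,0,0,0,0,0,1, 0,0,0,0,0,0,1]'; python3 chk.py
```

```text
[ 518.64929009 -152.91841769  122.        ]
time: 11.12
position: [519.6, -147.7, 208.7]
orientation: [180.0, 0.4, -111.4]
wrist_force: [0.3, 0.3, 1.1]
finger_gap: -0.0
11.12 sel 67.98 z 208.74 F [0.3 0.3 1.1] Mz 0.01
```

```bash
python3 -m handwheel '[0.0053,-0.0015,0.007,0,0,0,1, 0,0,0,0,0,0,1, 0,0,0,0,0,0,1]';  python3 - <<'E'
from station import ctrl
import cv2
cv2.imwrite("pics/d6.png",cv2.resize(ctrl.grab_frame("side")[210:360,230:400,::-1],None,fx=4,fy=4,interpolation=cv2.INTER_CUBIC))
E
```

```text
time: 11.37
position: [520.1, -152.2, 203.2]
orientation: [-179.9, 0.4, -111.2]
wrist_force: [0.2, -0.9, -0.1]
finger_gap: -0.001
```

View pics/d6.png

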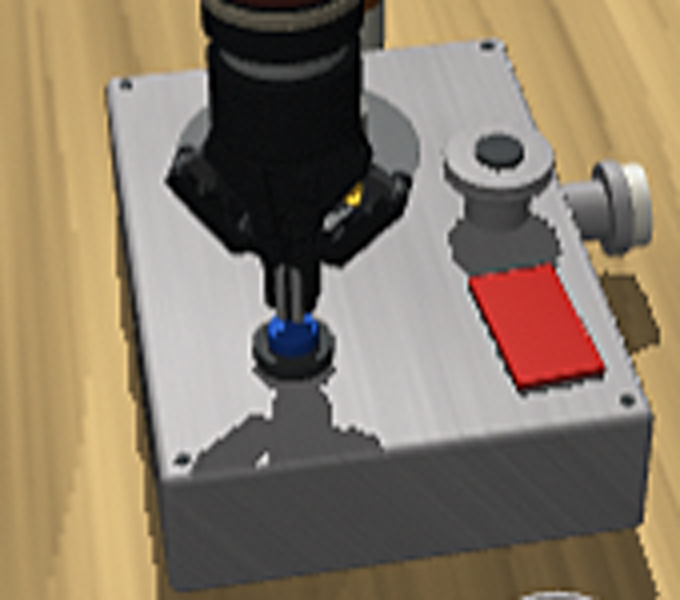

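Tips are right over the blue button. Press in steps.

```bash
python3 -m handwheel '[0,0,0.005,0,0,0,1]'>/dev/null; python3 chk.py; python3 -m handwheel '[0,0,0.003,0,0,0,1]'>/dev/null; python3 chk.py; python3 -m handwheel '[0,0,0.002,0,0,0,1]'>/dev/null; python3 chk.py
```

```text
11.5 sel 68.13 z 199.51 F [ 0.4 -0.1  0.1] Mz 0.03
11.58 sel 68.12 z 196.67 F [-0.   0.4 -1.1] Mz 0.01
11.67 sel 68.12 z 194.67 F [-0.1  0.   0.7] Mz -0.03
```

```bash
python3 -m handwheel '[0,0,0.002,0,0,0,1]'>/dev/null; python3 chk.py; python3 -m handwheel '[0,0,0.002,0,0,0,1]'>/dev/null; python3 chk.py; python3 -m handwheel '[0,0,0.001,0,0,0,1]'>/dev/null; python3 chk.py
```

```text
11.75 sel 68.11 z 192.66 F [-1.4  0.9  2.1] Mz 0.04
11.83 sel 68.11 z 190.69 F [-1.2  0.5  4.3] Mz -0.06
11.92 sel 68.11 z 189.58 F [-1.6  0.4  4.4] Mz 0.01
```

```bash
python3 -m handwheel '[0,0,0.001,0,0,0,1]'>/dev/null; python3 chk.py; python3 -m handwheel '[0,0,0.0007,0,0,0,1]'>/dev/null; python3 chk.py
```

```text
12.0 sel 68.1 z 188.67 F [-1.5  0.6  6.1] Mz 0.03
12.08 sel 68.11 z 188.48 F [-5.5  1.4 16.3] Mz -0.0
```

Bottom stop reached (force jumped to 16 N, travel stopped). Retract upward and clear.

```bash
python3 -m handwheel '[0,0,0,0,0,0,1, 0,0,-0.005,0,0,0,1, 0,0,-0.01,0,0,0,1, 0,0,-0.03,0,0,0,1, 0,0,-0.03,0,0,0,1, 0,0,-0.03,0,0,0,1, 0.03,0,-0.02,0,0,0,1, 0.03,0,0,0,0,0,1, 0.03,0,0,0,0,0,1, 0,0,0,0,0,0,1, 0,0,0,0,0,0,1]'; python3 - <<'E'
from station import ctrl
import cv2
for n in("scene","side"):cv2.imwrite(f"pics/{n}7.png",ctrl.grab_frame(n)[:,:,::-1])
a=cv2.imread("pics/scene7.png")[140:310,170:395];cv2.imwrite("pics/scene7c.png",cv2.resize(a,None,fx=3.5,fy=3.5,interpolation=cv2.INTER_CUBIC))
E
```

```text
time: 13.0
position: [486.4, -239.8, 325.1]
orientation: [-179.4, 0.2, -111.1]
wrist_force: [0.0, 0.3, 0.0]
finger_gap: -0.001
```

View pics/scene7c.png

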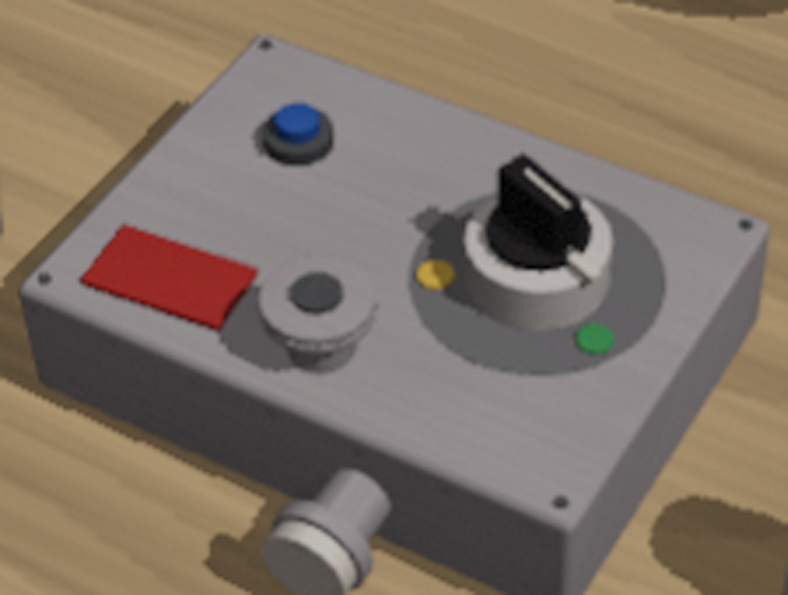

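View pics/side7.png

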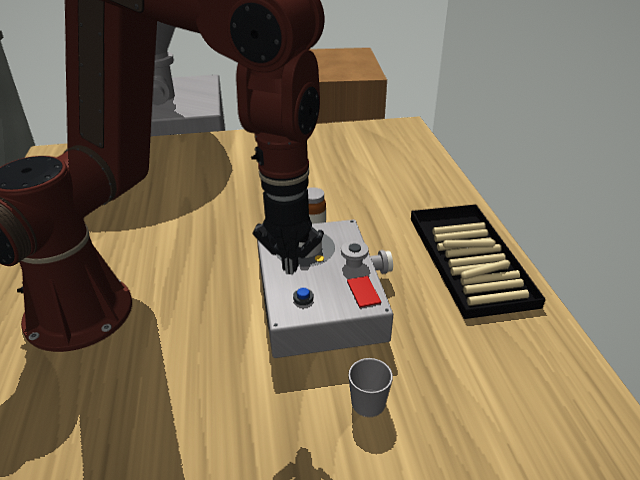

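Button is out again at its starting pixel (298,122 in the crop), the knob is home on the green side, and the scraper, cup and jar have not moved. The robot is clear. Handing in.

```bash
python3 -c "
from station import ctrl
print(ctrl.job_done())"
```

```text
the job is handed in; nothing more can be done
None
```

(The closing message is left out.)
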